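Close the shipping carton and bar its flaps with the locking rod

TASK

Fold the carton's white near flap down flat first, then its brown far flap down flat over it. Then take the locking rod from its stand by the red handle and thread it, tip first, over the closed flaps through the blue bushing and on through the yellow one until its tip clearly sticks out beyond the yellow bushing. Finish while still holding the rod by its handle there, spanning both bushings, not pressed hard against them, and leave the pen cup, tape roll and multimeter alone.

Things in the scene. Friction and masses are not known exactly. Their poses are not given: they have to be found in the camera images.
- carton: Fixed open cardboard shipping carton, 150 x 150 mm, 100 mm high, walls 4 mm. Origin: centre of its underside, on the table. Its x axis points from the near flap's hinge to the far flap's hinge (away from the robot, turned up to 0.25 rad), y from the yellow bushing to the blue one, z up. Inside lies a yellow hand meter in an insert, out of the way.
- blue_bushing (a point): Centre of the bore of the blue bushing, where the rod enters: a square block 34 x 34 mm, 16 mm long along the bore, on a steel bracket on the carton's +y end wall (carton frame 0, 85, 130 mm). Bore 17 mm in diameter along the carton's y axis, with a 3 mm chamfer at its +y mouth. The block's faces lie at y = 77 and 93 mm, its top at z = 147 mm.
- yellow_bushing (a point): Centre of the bore of the yellow bushing, the same size, in line with the blue one, 170 mm from it, on the -y end wall (carton frame 0, -85, 130 mm); also chamfered on its +y mouth. Its outer face lies at y = -93 mm. The point's axes are the carton's, as for all points on the carton.
- near_flap (a joint): Hinge of the white near flap (rad): 0 folded down flat, 1.57 upright; starts between 1.0 and 1.5, limit 1.75. It opens upward about the carton's y axis. Its stiff crease holds it wherever it is left, open or closed; about 0.5 N at its free edge turns it.
- near_flap_hinge (a point): On the near flap's hinge line, middle of the carton's near rim (carton frame -75, 0, 100 mm). The flap is a plate 83 mm long from here, 142 mm wide along y, 4 mm thick; when shut it lies from z = 100 to 104 mm and reaches 8 mm past the middle.
- near_flap_edge (a point): Middle of the near flap's free edge, 83 mm from its hinge.
- far_flap (a joint): Hinge of the brown cardboard far flap (rad), as the near flap's: 0 flat, 1.57 upright, starts between 1.0 and 1.5, stays where it is left.
- far_flap_hinge (a point): On the far flap's hinge line, middle of the carton's far rim (carton frame 75, 0, 105 mm). Plate of the same size reaching back towards the robot; when shut it lies from z = 105 to 109 mm, overlapping the near flap by 16 mm.
- far_flap_edge (a point): Middle of the far flap's free edge, 83 mm from its hinge.
- rod: Loose locking rod, 90 to 156 g: a red handle, a block 18 mm wide, 44 mm long, 24 mm high, on a straight round steel shaft of 12 mm diameter. Origin: centre of the handle, on the shaft's axis. Its y axis runs along the rod: the long end runs to -y, from y = -22 to y = -247 mm, its last 20 mm tapering to 5 mm at the tip; a short tail runs to y = +67 mm. x is across the handle's 18 mm, z up. Balance point about 25 mm from the handle's centre, towards the tip.
- rod_tip (a point): The pointed end of the rod, at y = -247 mm of the rod.
- rod_root (a point): On the rod's axis where the long end leaves the handle, at y = -22 mm of the rod.
- rod_stand: Fixed black stand, base 70 x 210 mm and 10 mm thick; origin: centre of its underside. Two forked posts at y = -95 and y = +95 mm (10 mm thick along y, 40 mm wide, tops at 74 mm) carry the rod level, its axis 60 mm above the table, along the stand's y axis: one under its tail, one under its long end. The forks are open upward: lift the rod straight up. The handle lies between the posts, its centre at y = +45 mm, its underside 38 mm above the base.
- pen_cup: Bystander: grey plastic cup, 72 mm wide, 90 mm high; origin at the centre of its foot.
- tape_roll: Bystander: yellow roll lying flat, 70 mm across, 24 mm high; origin at the centre of its underside.
- multimeter: Bystander: orange hand multimeter lying flat, 130 x 70 x 30 mm; origin at the centre of its underside.

How it is judged:
By the outcome, as a careful person would: the job done as asked, in the order asked, and still so for the second after the job is handed in, while the arm keeps its last pose, push and grip.
It also fails if it takes over 64 s, if anything falls off the work surface, if the arm or the gripper's body presses on something with over 40 N, if the wrist force passes 120 N, or if a joint passes its speed limit or range.

ROBOT

A 6-joint arm with a two-finger parallel gripper is mounted at the origin on the work surface. World frame = base frame: x ahead of the robot, y to its left, z up, the work surface at z = 0. Lengths are in m, angles in rad, forces in N, time in s.
With the tool pointing down it reaches from about 0.25 to 0.775 m from the base axis. Payload 4 kg.
Tool frame: the origin (TCP) lies on the centre line of the jaws, within the pads' length; the fingertips stand 8 mm ahead of it and the grasp point (between the pads) lies 11 mm behind it; z points along the fingers, y is the direction in which the jaws open and shut (so a half turn about z gives the same grasp; the last joint's range is limited). The gripper opens to 94 mm and grips with 3 to 60 N. Pads are 16 mm wide; open, the fingers measure 119 mm over their backs; the gripper's body (75 mm by 177 mm) begins 78 mm behind the grasp point.
Start: joints at [-1.399, 0.087, 1.371, -0, 1.684, -0.103], TCP at [0.149, -0.529, 0.214] pointing down, gripper open.
Joint ranges: [-3.1, 3.1], [-0.76, 2.03], [0.27, 2.55], [-1.08, 4.22], [0.17, 2.65], [-2.57, 2.57]. Speed limits (rad/s): [2.79, 2.79, 3.14, 3.14, 3.14, 3.14].

INTERFACE

Orientations are given as [roll, pitch, yaw] about the fixed x, y, z axes, in that order (R = Rz(yaw) Ry(pitch) Rx(roll)).
In Python, from bench import * gives the robot as it stands.
- The arm moves only by the tool step_arm, never from a script. Its argument "steps" is a list of rows, each an object of numbers: "jaw": the opening, from 0 (shut) to 1 (fully open); "tx", "ty", "tz": the shift along the tool's x, y, z in m; "ax", "ay", "az": the turn, a rotation vector about the tool's x, y, z in rad. In form: [{"jaw": .., "tx": .., "ty": .., "tz": .., "ax": .., "ay": .., "az": ..}, ...]. A call has 1 to 8 rows; each row is the pose to reach, as a shift and turn from the pose measured when the call began, along the tool's axes at that moment; what a row does not reach only later rows make up. A row lasts 1/10 s, in which the tool goes at most 50 mm and 8.59 degrees, less where a joint would pass 70% of its speed; a pose out of reach is approached as far as the arm can. A call with a gripper value outside its range is refused whole. The fingers move at their own pace and stop on an object; the grip force is fixed at half the most. Time passes only in rows, so rows that repeat a pose let the fingers close. It gives the time, the measured TCP pose, the force and the opening at its end, in the units of the state.
- get_obs(): the state, without advancing time (a new reading comes with each control period).
- snapshot(name): name is "scene" or "top"; returns (picture, depth): 384x512x3 uint8, red, green, blue; 384x512 float32, m along the optical axis (not along the pixel's ray), 0 where there is no reading.
- camera_model(name): a dict with "intrinsics" (3x3 intrinsics, pixels), "origin" and "orientation" of the camera in the world. Camera axes: x right, y down, z forward; pixel columns grow to the right and rows downward; lengths in m; the calibration is good to about 2 mm. A picture is of the moment at which its call begins. camera_model takes no time and is no camera call.
- close_job(): hands the job in, once; it reports no verdict.
Trained networks look in the newest picture that a camera, given by its name, has taken for a name from the list of things; names that differ only in an ending like _2 or _b are one class to them, and where a whole thing is asked for, a point or a joint stands for the part that bears it (a point fixed in the world has none). Each returns a list of dicts, best first, with "confidence" (0 to 1); they miss things now and then, are a little off and sometimes report something else, mostly with a low value. They report only what shows in the picture. A call takes as long as a camera call.
- silhouettes(camera, query): "pixels" (384x512 bool, what is visible of it) and "rect" ([left, top, right, bottom] in pixels, round what is visible of it).
The state is a dict: "time": time; "joint_positions": joint angles; "qvel": joint speeds; "joint_torque": joint torques, N m; "tool_pos": TCP position; "ee_rot": TCP orientation; "wrist_force": force on the tool from outside, world axes, zero at the start; "wrist_torque": the same for the moment, N m; "width": finger opening in m.
Only numpy, scipy, OpenCV 4.12 (cv2) and the standard library are available. Lean on these libraries where they do the work, as an engineer would, in place of code of your own. Each camera call takes 0.05 s, during which the arm holds its last target. There are 200 camera calls.

## Working session

There is one attempt and no reset: what is moved stays moved. The work goes in short steps, Python scripts to look and compute and a tool call to move; the robot and the scene stay as the last step left them, time stands still between calls to the robot, and variables do not carry over. Pictures are saved under pics/ and viewed, about 8 in all and at most 12, crops included, and the job is handed in when it is done.

Besides the shell and the picture viewer there is one more tool, called after "Request:" in YAML: its name, and indented under it one key for each argument. step_arm: Moves the arm, as the interface text tells. Its arguments: {"type":"object","properties":{"steps":{"type":"array"}},"required":["steps"]}

```bash
ls; mkdir -p pics; cat > h.py <<'E'
from bench import *
import numpy as np, cv2
from scipy.spatial.transform import Rotation as R
def cam(n):
    m=camera_model(n); o=np.array(m["orientation"],float)
    Rm=o if o.shape==(3,3) else R.from_euler('xyz',o).as_matrix()
    return np.array(m["intrinsics"]),np.array(m["origin"]),Rm
def cloud(n,d):
    K,o,Rm=cam(n); v,u=np.mgrid[:384,:512]
    p=np.stack([(u-K[0,2])/K[0,0]*d,(v-K[1,2])/K[1,1]*d,d],-1)
    return p@Rm.T+o
def proj(n,P):
    K,o,Rm=cam(n); q=(np.asarray(P)-o)@Rm; q=q@K.T; return q[...,:2]/q[...,2:]
E
python3 - <<'E'
from h import *
print(get_obs())
for n in("scene","top"):
    print(camera_model(n))
    im,d=snapshot(n); cv2.imwrite(f"pics/{n}0.png",im[...,::-1]); np.save(f"{n}0.npy",d)
    P=cloud(n,d)
    for q in["carton","blue_bushing","yellow_bushing","near_flap","far_flap","rod","rod_stand","pen_cup","tape_roll","multimeter"]:
        for r in silhouettes(n,q)[:2]:
            m=r["pixels"]&(d>0); 
            np.save(f"{n}0_{q}.npy",m) if r["confidence"]>.5 else 0
            print(n,q,round(r["confidence"],2),r["rect"],np.median(P[m],0).round(3),P[m].min(0).round(3),P[m].max(0).round(3))
a=np.vstack([cv2.imread("pics/scene0.png"),cv2.imread("pics/top0.png")]);cv2.imwrite("pics/b0.png",cv2.resize(a,(400,600)))
E
```

```text
pics
{'time': 0.0, 'joint_positions': array([-1.39909163e+00,  8.79204615e-02,  1.37221075e+00,  2.00954932e-05,
        1.68359903e+00, -1.03109187e-01]), 'qvel': array([ 0.00077928,  0.00150481,  0.00046507,  0.00074611, -0.00138164,
       -0.00100084]), 'joint_torque': array([ 3.04068162e-04, -3.40185106e+01, -3.02425790e+01,  7.16456026e-02,
        3.29014775e-02, -1.61985531e-04]), 'tool_pos': array([ 0.14916037, -0.52884781,  0.21234511]), 'ee_rot': array([-3.13946847e+00, -2.39881189e-04,  2.74815866e-01]), 'wrist_force': array([0.38648455, 0.665558  , 0.05722911]), 'wrist_torque': array([-0.03286978,  0.05258825,  0.00385637]), 'width': 0.09428215196335955}
{'intrinsics': array([[377.15089867,   0.        , 251.36122144],
       [  0.        , 377.15089867, 192.36678452],
       [  0.        ,   0.        ,   1.        ]]), 'origin': array([ 1.13300013, -0.38878811,  0.8050893 ]), 'orientation': array([-2.37518779, -0.0140188 ,  1.01007026])}
scene carton 0.77 [169.0, 171.8, 256.3, 274.5] [ 0.616 -0.158  0.098] [ 0.345 -0.244 -0.002] [0.677 0.028 0.19 ]
scene blue_bushing 0
[... 2228 characters left out ...]
01] [ 0.56  -0.092  0.185]
top far_flap 0.27 [120.9, 209.6, 216.4, 230.9] [0.507 0.232 0.064] [ 0.473  0.065 -0.003] [0.536 0.362 0.076]
top rod 0.6 [120.3, 209.5, 214.8, 232.0] [0.511 0.243 0.064] [ 0.476  0.068 -0.002] [0.545 0.379 0.076]
top rod_stand 0.89 [121.9, 203.7, 194.7, 238.5] [0.513 0.256 0.009] [ 0.461  0.148 -0.007] [0.569 0.379 0.078]
top rod_stand 0.56 [273.2, 167.3, 287.8, 168.6] [ 0.645 -0.124  0.185] [ 0.641 -0.13   0.121] [ 0.656 -0.101  0.19 ]
top tape_roll 0.78 [238.0, 126.9, 260.1, 151.5] [ 0.787 -0.021  0.022] [ 0.749 -0.055 -0.003] [0.825 0.016 0.03 ]
top multimeter 0.96 [337.6, 154.5, 380.6, 200.4] [ 0.66  -0.383  0.03 ] [ 0.592 -0.458 -0.003] [ 0.731 -0.323  0.041]
```

View pics/b0.png

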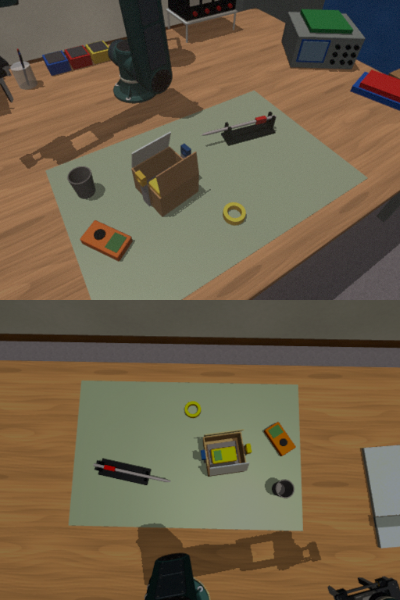

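```bash
python3 - <<'E'
import cv2,numpy as np
a=cv2.imread("pics/scene0.png")[150:290,140:280];b=cv2.imread("pics/top0.png")[150:250,240:340]
cv2.imwrite("pics/c0.png",np.hstack([cv2.resize(a,(400,400),interpolation=3),cv2.resize(b,(400,400),interpolation=3)]))
E
```

```text
(no output)
```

View pics/c0.png

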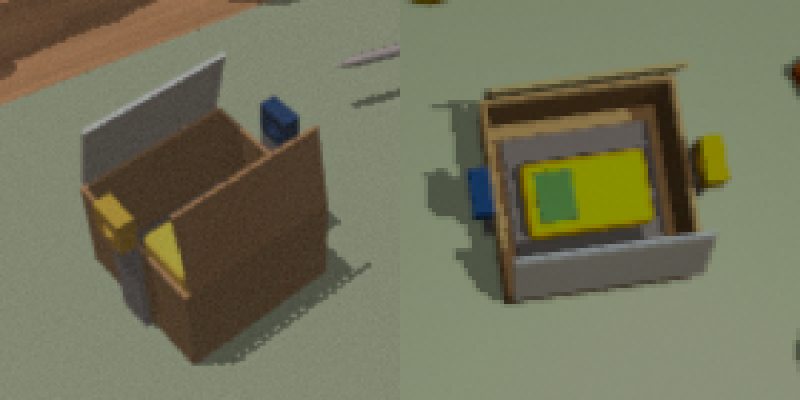

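The top view shows the carton near px (290,195), blue bushing at (360–375) and yellow at (417) in the crop, flaps both near upright. The rod lies on its stand on the +y side, tip toward the carton. Next: fit the poses.

```bash
cat > fit.py <<'E'
from h import *
def look(n,tag):
    im,d=snapshot(n); cv2.imwrite(f"pics/{n}{tag}.png",im[...,::-1]); np.save(f"{n}{tag}.npy",d); return im,d
def colours(im,d,n):
    h=cv2.cvtColor(im,cv2.COLOR_RGB2HSV).astype(int);P=cloud(n,d)
    H,S,V=h[...,0],h[...,1],h[...,2]
    return P,dict(blue=(H>105)&(H<125)&(S>120),yel=(H>20)&(H<32)&(S>140),red=((H<6)|(H>174))&(S>150))
E
python3 - <<'E'
from fit import *
for n in("scene","top"):
    im=cv2.imread(f"pics/{n}0.png")[...,::-1].copy();d=np.load(f"{n}0.npy");P,c=colours(im,d,n)
    roi=(P[...,0]>.45)&(P[...,0]<.72)&(P[...,1]>-.3)&(P[...,1]<.02)&(P[...,2]>.1)
    for k in("blue","yel"):
        m=c[k]&roi; q=P[m]; t=q[np.abs(q[:,2]-.147)<.006]
        print(n,k,len(q),q.min(0).round(3),q.max(0).round(3),"top",len(t),t.mean(0).round(4) if len(t) else 0,(t.min(0).round(3),t.max(0).round(3)) if len(t) else 0)
    roi=(P[...,0]>.4)&(P[...,0]<.65)&(P[...,1]>.05)&(P[...,1]<.42)
    q=P[c["red"]&roi]; t=q[q[:,2]>.066]
    print(n,"red",len(q),q.min(0).round(3),q.max(0).round(3),len(t),t.mean(0).round(4))
    # shaft
    s=P[roi&(P[...,2]>.057)&(P[...,2]<.069)&~c["red"]]
    m=np.median(s,0)
    for _ in range(4):
        l=cv2.fitLine(s[:,:2].astype(np.float32),cv2.DIST_HUBER,0,.01,.01).ravel()
        e=np.abs((s[:,0]-l[2])*l[1]-(s[:,1]-l[3])*l[0]); s=s[e<.009]
    v=l[:2]*np.sign(l[1]);a=(s[:,:2]-l[2:])@v
    print("shaft",len(s),v,"ang from y",np.arctan2(-v[0],v[1]),"ends",l[2:]+v*a.min(),l[2:]+v*a.max(),s[:,2].mean())
    # flaps: fit plane
    for nm in("near_flap","far_flap"):
        try:m=np.load(f"{n}0_{nm}.npy")
        except: continue
        m=cv2.erode(m.astype(np.uint8),np.ones((3,3)))>0
        q=P[m&(d>0)]; q=q[(q[:,2]>.11)]; q=q[np.abs(q[:,0]-np.median(q[:,0]))<.05]
        c0=q.mean(0);u,s_,vt=np.linalg.svd(q-c0);print(n,nm,len(q),c0.round(4),vt[2].round(3),s_.round(3),"z",q[:,2].min(),q[:,2].max(),"y",q[:,1].min(),q[:,1].max())
    # stand base
    q=P[roi&(P[...,2]>.006)&(P[...,2]<.014)];
    print("rect base",cv2.minAreaRect(q[:,:2].astype(np.float32)))
E
```

```text
scene blue 63 [ 0.557 -0.075  0.12 ] [ 0.591 -0.059  0.151] top 54 [ 0.5735 -0.0673  0.1477] (array([ 0.557, -0.075,  0.145]), array([ 0.591, -0.059,  0.151]))
scene yel 104 [ 0.582 -0.243  0.121] [ 0.668 -0.208  0.18 ] top 93 [ 0.601  -0.2335  0.1476] (array([ 0.582, -0.243,  0.143]), array([ 0.667, -0.209,  0.151]))
scene red 108 [0.512 0.278 0.051] [0.534 0.323 0.077] 67 [0.5243 0.2998 0.0716]
shaft 294 [0.1934186  0.98111635] ang from y -0.19464536 ends [0.47796982 0.06066429] [0.53851136 0.36776142] 0.0642424619998808
scene near_flap 746 [ 0.5244 -0.1644  0.1481] [ 0.957  0.156 -0.243] [1.065 0.603 0.021] z 0.11001282587512984 0.18410923509731147 y -0.22989764337880408 -0.09254016015532002
scene far_flap 1295 [ 0.6571 -0.1418  0.1514] [0.974 0.159 0.161] [1.445 0.821 0.034] z 0.11011484824828222 0.19036418074881367 y -0.20784037653739287 -0.06930108053430767
rect base ((0.5114295482635498, 0.2016930878162384), (0.21618524193763733, 0.31403592228889465), 6.493850231170654)
top blue 57 [ 0.555 -0.073  0.122] [ 0.588 -0.058  0.151] top 52 [ 0.5724 -0.0659  0.1465] (array([ 0.555, -0.073,  0.143]), array([ 0.588, -0.058,  0.151]))
top yel 90 [ 0.582 -0.243  0.11 ] [ 0.615 -0.225  0.15 ] top 63 [ 0.5989 -0.234   0.1461] (array([ 0.582, -0.243,  0.141]), array([ 0.615, -0.225,  0.15 ]))
top red 101 [0.511 0.278 0.007] [0.542 0.346 0.076] 83 [0.5222 0.3002 0.071 ]
shaft 330 [0.19473784 0.98085535] ang from y -0.19599016 ends [0.47467441 0.05871583] [0.53579827 0.36658442] 0.06363814407315721
top near_flap 414 [ 0.5212 -0.1605  0.1501] [ 0.955  0.153 -0.256] [0.778 0.457 0.016] z 0.110040222523617 0.18511527307726428 y -0.22953523178106477 -0.09513739137377188
rect base ((0.52825528383255, 0.24204668402671814), (0.24181485176086426, 0.3494572639465332), 0.5955123901367188)
```

```bash
cat > plan.py <<'E'
from h import *
C=np.array([.5865,-.150]);YAW=.160
def cw(x,y,z,yaw=0):  # carton frame (m) -> world pos + tool yaw
    c,s=np.cos(YAW),np.sin(YAW); return np.array([C[0]+c*x-s*y,C[1]+s*x+c*y,z]),YAW+yaw
def rel(p,yaw,o=None):
    o=o or get_obs(); Rc=R.from_euler('xyz',o["ee_rot"]); Rt=R.from_euler('xyz',[np.pi,0,yaw])
    t=Rc.inv().apply(np.array(p)-o["tool_pos"]); a=(Rc.inv()*Rt).as_rotvec()
    return np.r_[t,a].round(4)
def show(l):
    o=get_obs();print("t",round(o["time"],2),o["tool_pos"].round(4),o["ee_rot"].round(4),"F",o["wrist_force"].round(1),"T",o["wrist_torque"].round(2),"w",round(o["width"],4))
    for p,y in l: print(p.round(3),rel(p,y,o).tolist())
E
python3 - <<'E'
from plan import *
show([cw(-.115,0,.215),cw(-.115,0,.173)])
E
```

```text
t 1.1 [ 0.1493 -0.5294  0.2135] [3.1415 0.     0.2748] F [-0.4 -1.   0.1] T [ 0.01 -0.04  0.02] w 0.094
[ 0.473 -0.168  0.215] [0.4095, -0.2596, -0.0015, 0.0001, 0.0, 0.1148]
[ 0.473 -0.168  0.173] [0.4095, -0.2596, 0.0405, 0.0001, 0.0, 0.1148]
```

Request:
step_arm:
  steps:
    - {"jaw": 0, "tx": 0.041, "ty": -0.026, "tz": 0, "az": 0.02}
    - {"jaw": 0, "tx": 0.082, "ty": -0.052, "tz": 0, "az": 0.04}
    - {"jaw": 0, "tx": 0.123, "ty": -0.078, "tz": 0, "az": 0.06}
    - {"jaw": 0, "tx": 0.164, "ty": -0.104, "tz": 0, "az": 0.08}
    - {"jaw": 0, "tx": 0.205, "ty": -0.13, "tz": 0, "az": 0.1}
    - {"jaw": 0, "tx": 0.246, "ty": -0.156, "tz": 0, "az": 0.115}
    - {"jaw": 0, "tx": 0.287, "ty": -0.182, "tz": 0, "az": 0.115}
    - {"jaw": 0, "tx": 0.328, "ty": -0.208, "tz": 0, "az": 0.115}

```text
invalid input
```

```bash
python3 - <<'E'
from plan import *
show([cw(-.115,0,.175)])
E
```

```text
t 1.1 [ 0.1493 -0.5294  0.2135] [3.1415 0.     0.2748] F [-0.4 -1.   0.1] T [ 0.01 -0.04  0.02] w 0.094
[ 0.473 -0.168  0.175] [0.4095, -0.2596, 0.0385, 0.0001, 0.0, 0.1148]
```

Request:
step_arm:
  steps:
    - {"jaw": 0, "tx": 0.041, "ty": -0.026, "tz": 0, "ax": 0, "ay": 0, "az": 0.02}
    - {"jaw": 0, "tx": 0.082, "ty": -0.052, "tz": 0, "ax": 0, "ay": 0, "az": 0.04}
    - {"jaw": 0, "tx": 0.123, "ty": -0.078, "tz": 0, "ax": 0, "ay": 0, "az": 0.06}
    - {"jaw": 0, "tx": 0.164, "ty": -0.104, "tz": 0, "ax": 0, "ay": 0, "az": 0.08}
    - {"jaw": 0, "tx": 0.205, "ty": -0.13, "tz": 0, "ax": 0, "ay": 0, "az": 0.1}
    - {"jaw": 0, "tx": 0.246, "ty": -0.156, "tz": 0, "ax": 0, "ay": 0, "az": 0.115}
    - {"jaw": 0, "tx": 0.287, "ty": -0.182, "tz": 0, "ax": 0, "ay": 0, "az": 0.115}
    - {"jaw": 0, "tx": 0.328, "ty": -0.208, "tz": 0, "ax": 0, "ay": 0, "az": 0.115}

```text
time: 1.9
tool_pos: [0.4095, -0.2385, 0.2138]
ee_rot: [3.141, -0.001, 0.16]
wrist_force: [0.5, -1.0, 0.3]
width: 0.0333
```

```bash
python3 - <<'E'
from plan import *
show([cw(-.115,0,.175)])
E
```

```text
t 1.9 [ 0.4095 -0.2385  0.2138] [ 3.1407e+00 -7.0000e-04  1.5960e-01] F [ 0.5 -1.   0.3] T [-0.01 -0.08 -0.  ] w 0.0333
[ 0.473 -0.168  0.175] [0.0738, -0.0593, 0.0388, 0.0009, -0.0007, -0.0004]
```

Request:
step_arm:
  steps:
    - {"jaw": 0, "tx": 0.037, "ty": -0.03, "tz": 0.02, "ax": 0, "ay": 0, "az": 0}
    - {"jaw": 0, "tx": 0.074, "ty": -0.059, "tz": 0.039, "ax": 0, "ay": 0, "az": 0}
    - {"jaw": 0, "tx": 0.074, "ty": -0.059, "tz": 0.039, "ax": 0, "ay": 0, "az": 0}
    - {"jaw": 0, "tx": 0.074, "ty": -0.059, "tz": 0.039, "ax": 0, "ay": 0, "az": 0}
    - {"jaw": 0, "tx": 0.094, "ty": -0.059, "tz": 0.043, "ax": 0, "ay": 0, "az": 0}

```text
time: 2.4
tool_pos: [0.4922, -0.1667, 0.1724]
ee_rot: [3.138, -0.001, 0.158]
wrist_force: [-0.4, -0.6, -0.6]
width: 0.0002
```

```bash
python3 - <<'E'
from plan import *
show([cw(x/1000,0,z/1000+.008) for x,z in[(-71,164),(-57,160),(-46,153),(-36,145),(-28,135),(-22,123),(-19,113),(-18,103)]])
E
```

```text
t 2.4 [ 0.4922 -0.1667  0.1724] [ 3.1384e+00 -1.5000e-03  1.5770e-01] F [-0.4 -0.6 -0.6] T [0.01 0.02 0.  ] w 0.0002
[ 0.516 -0.161  0.172] [0.0247, -0.0016, 0.0005, 0.0032, -0.0015, -0.0023]
[ 0.53  -0.159  0.168] [0.0387, -0.0016, 0.0045, 0.0032, -0.0015, -0.0023]
[ 0.541 -0.157  0.161] [0.0497, -0.0017, 0.0115, 0.0032, -0.0015, -0.0023]
[ 0.551 -0.156  0.153] [0.0597, -0.0017, 0.0195, 0.0032, -0.0015, -0.0023]
[ 0.559 -0.154  0.143] [0.0677, -0.0018, 0.0295, 0.0032, -0.0015, -0.0023]
[ 0.565 -0.154  0.131] [0.0737, -0.0018, 0.0415, 0.0032, -0.0015, -0.0023]
[ 0.568 -0.153  0.121] [0.0767, -0.0019, 0.0515, 0.0032, -0.0015, -0.0023]
[ 0.569 -0.153  0.111] [0.0776, -0.0019, 0.0615, 0.0032, -0.0015, -0.0023]
```

Request:
step_arm:
  steps:
    - {"jaw": 0, "tx": 0.025, "ty": -0.001, "tz": 0.001, "ax": 0, "ay": 0, "az": 0}
    - {"jaw": 0, "tx": 0.039, "ty": -0.002, "tz": 0.005, "ax": 0, "ay": 0, "az": 0}
    - {"jaw": 0, "tx": 0.05, "ty": -0.002, "tz": 0.012, "ax": 0, "ay": 0, "az": 0}
    - {"jaw": 0, "tx": 0.06, "ty": -0.002, "tz": 0.02, "ax": 0, "ay": 0, "az": 0}
    - {"jaw": 0, "tx": 0.068, "ty": -0.002, "tz": 0.03, "ax": 0, "ay": 0, "az": 0}
    - {"jaw": 0, "tx": 0.074, "ty": -0.002, "tz": 0.042, "ax": 0, "ay": 0, "az": 0}
    - {"jaw": 0, "tx": 0.077, "ty": -0.002, "tz": 0.052, "ax": 0, "ay": 0, "az": 0}
    - {"jaw": 0, "tx": 0.078, "ty": -0.002, "tz": 0.062, "ax": 0, "ay": 0, "az": 0}

```text
time: 3.2
tool_pos: [0.569, -0.1527, 0.111]
ee_rot: [3.138, -0.001, 0.158]
wrist_force: [-13.0, 3.8, 48.0]
width: 0.0003
```

```bash
python3 - <<'E'
from fit import *
from plan import show,cw
show([cw(-.018,0,.110),cw(-.018,0,.225),cw(.125,0,.225),cw(.125,0,.178)])
im,d=look("scene","1");cv2.imwrite("pics/v1.png",cv2.resize(im[100:300,120:320,::-1],(500,500)))
E
```

```text
t 3.2 [ 0.569  -0.1527  0.111 ] [ 3.1384e+00 -1.1000e-03  1.5790e-01] F [-13.    3.8  48. ] T [ 0.79  2.88 -0.05] w 0.0003
[ 0.569 -0.153  0.11 ] [-0.0003, 0.0002, 0.001, 0.0032, -0.0011, -0.0021]
[ 0.569 -0.153  0.225] [-0.0002, 0.0005, -0.114, 0.0032, -0.0011, -0.0021]
[ 0.71  -0.13   0.225] [0.1428, 0.0002, -0.1138, 0.0032, -0.0011, -0.0021]
[ 0.71  -0.13   0.178] [0.1427, 0.0001, -0.0668, 0.0032, -0.0011, -0.0021]
```

View pics/v1.png

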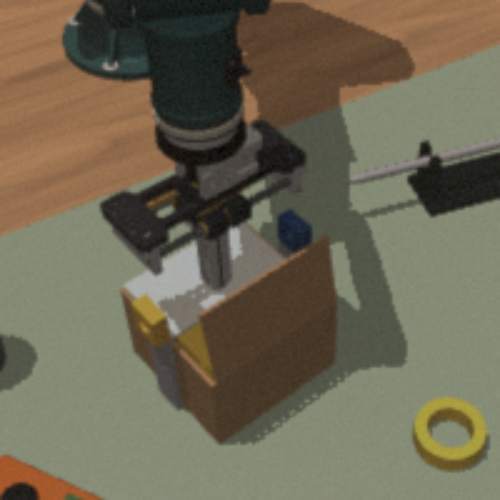

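The picture shows the white near flap flat under the fingertip (crop px 215,285); far flap is still up. Press force was 48 N, so I'll press less next time.

Request:
step_arm:
  steps:
    - {"jaw": 0, "tx": 0, "ty": 0, "tz": -0.045, "ax": 0, "ay": 0, "az": 0}
    - {"jaw": 0, "tx": 0, "ty": 0, "tz": -0.09, "ax": 0, "ay": 0, "az": 0}
    - {"jaw": 0, "tx": 0, "ty": 0, "tz": -0.116, "ax": 0, "ay": 0, "az": 0}
    - {"jaw": 0, "tx": 0.048, "ty": 0, "tz": -0.116, "ax": 0, "ay": 0, "az": 0}
    - {"jaw": 0, "tx": 0.096, "ty": 0, "tz": -0.116, "ax": 0, "ay": 0, "az": 0}
    - {"jaw": 0, "tx": 0.143, "ty": 0, "tz": -0.116, "ax": 0, "ay": 0, "az": 0}
    - {"jaw": 0, "tx": 0.143, "ty": 0, "tz": -0.09, "ax": 0, "ay": 0, "az": 0}
    - {"jaw": 0, "tx": 0.143, "ty": 0, "tz": -0.067, "ax": 0, "ay": 0, "az": 0}

```text
time: 4.05
tool_pos: [0.7117, -0.1294, 0.1761]
ee_rot: [3.139, 0.0, 0.159]
wrist_force: [0.6, -0.1, -0.0]
width: 0.0003
```

```bash
python3 - <<'E'
from plan import *
L=[(.095,.175)]
for th in(1.4,1.15,.92,.7,.48,.28,.13,.0): L.append((.075-.065*np.cos(th)+.004*np.sin(th)+.008,.105+.065*np.sin(th)+.004*np.cos(th)))
show([cw(x,0,z+.008) for x,z in L])
E
```

```text
t 4.05 [ 0.7117 -0.1294  0.1761] [3.139e+00 1.000e-04 1.592e-01] F [ 0.6 -0.1 -0. ] T [0.01 0.   0.02] w 0.0003
[ 0.68  -0.135  0.183] [-0.0319, 0.0005, -0.0069, 0.0026, 0.0001, -0.0008]
[ 0.661 -0.138  0.178] [-0.051, 0.0005, -0.0016, 0.0026, 0.0001, -0.0008]
[ 0.646 -0.14   0.174] [-0.0668, 0.0005, 0.0021, 0.0026, 0.0001, -0.0008]
[ 0.633 -0.143  0.167] [-0.0801, 0.0005, 0.009, 0.0026, 0.0001, -0.0008]
[ 0.622 -0.144  0.158] [-0.091, 0.0005, 0.0182, 0.0026, 0.0001, -0.0008]
[ 0.613 -0.146  0.147] [-0.0997, 0.0004, 0.0295, 0.0026, 0.0001, -0.0008]
[ 0.608 -0.147  0.135] [-0.1053, 0.0004, 0.0413, 0.0026, 0.0001, -0.0008]
[ 0.605 -0.147  0.125] [-0.1078, 0.0004, 0.0507, 0.0026, 0.0001, -0.0008]
[ 0.604 -0.147  0.117] [-0.1089, 0.0004, 0.0591, 0.0026, 0.0001, -0.0008]
```

Request:
step_arm:
  steps:
    - {"jaw": 0, "tx": -0.04, "ty": 0, "tz": -0.002, "ax": 0, "ay": 0, "az": 0}
    - {"jaw": 0, "tx": -0.06, "ty": 0, "tz": 0.001, "ax": 0, "ay": 0, "az": 0}
    - {"jaw": 0, "tx": -0.08, "ty": 0, "tz": 0.009, "ax": 0, "ay": 0, "az": 0}
    - {"jaw": 0, "tx": -0.091, "ty": 0, "tz": 0.018, "ax": 0, "ay": 0, "az": 0}
    - {"jaw": 0, "tx": -0.1, "ty": 0, "tz": 0.03, "ax": 0, "ay": 0, "az": 0}
    - {"jaw": 0, "tx": -0.105, "ty": 0, "tz": 0.041, "ax": 0, "ay": 0, "az": 0}
    - {"jaw": 0, "tx": -0.108, "ty": 0, "tz": 0.051, "ax": 0, "ay": 0, "az": 0}
    - {"jaw": 0, "tx": -0.109, "ty": 0, "tz": 0.0592, "ax": 0, "ay": 0, "az": 0}

```text
time: 4.85
tool_pos: [0.6038, -0.1467, 0.1163]
ee_rot: [3.139, 0.001, 0.159]
wrist_force: [-4.9, 3.1, 36.7]
width: 0.0003
```

```bash
python3 - <<'E'
from plan import *
o=get_obs()
show([cw(.017,0,.117),cw(.017,0,.225)])
E
```

```text
t 4.85 [ 0.6038 -0.1467  0.1163] [3.1393e+00 6.0000e-04 1.5920e-01] F [-4.9  3.1 36.7] T [0.42 1.16 0.05] w 0.0003
[ 0.603 -0.147  0.117] [-0.0006, 0.0005, -0.0007, 0.0023, 0.0006, -0.0008]
[ 0.603 -0.147  0.225] [-0.0007, 0.0007, -0.1087, 0.0023, 0.0006, -0.0008]
```

```bash
python3 - <<'E'
from plan import *
show([(np.array([.523,.300,.225]),1.376)])
E
```

```text
t 4.85 [ 0.6038 -0.1467  0.1163] [3.1393e+00 6.0000e-04 1.5920e-01] F [-4.9  3.1 36.7] T [0.42 1.16 0.05] w 0.0003
[0.523 0.3   0.225] [-0.009, -0.4536, -0.1097, 0.0016, 0.0019, -1.2168]
```

Request:
step_arm:
  steps:
    - {"jaw": 0.0, "tx": 0, "ty": 0, "tz": -0.04, "ax": 0, "ay": 0, "az": 0}
    - {"jaw": 0.3, "tx": 0, "ty": 0, "tz": -0.085, "ax": 0, "ay": 0, "az": -0.1}
    - {"jaw": 0.6, "tx": 0, "ty": -0.03, "tz": -0.11, "ax": 0, "ay": 0, "az": -0.24}
    - {"jaw": 0.6, "tx": 0, "ty": -0.075, "tz": -0.11, "ax": 0, "ay": 0, "az": -0.38}
    - {"jaw": 0.6, "tx": 0, "ty": -0.12, "tz": -0.11, "ax": 0, "ay": 0, "az": -0.52}
    - {"jaw": 0.6, "tx": 0, "ty": -0.165, "tz": -0.11, "ax": 0, "ay": 0, "az": -0.66}
    - {"jaw": 0.6, "tx": 0, "ty": -0.21, "tz": -0.11, "ax": 0, "ay": 0, "az": -0.8}
    - {"jaw": 0.6, "tx": 0, "ty": -0.255, "tz": -0.11, "ax": 0, "ay": 0, "az": -0.94}

```text
time: 5.65
tool_pos: [0.5633, 0.1072, 0.2254]
ee_rot: [3.141, 0.002, 1.105]
wrist_force: [0.8, 1.7, -0.2]
width: 0.0531
```

```bash
python3 - <<'E'
from fit import *
from plan import show
show([(np.array([.523,.300,.15]),1.376)])
for n in("scene","top"):
    im,d=look(n,"2");P,c=colours(im,d,n)
    roi=(P[...,0]>.4)&(P[...,0]<.65)&(P[...,1]>.05)&(P[...,1]<.42)
    q=P[c["red"]&roi&(P[...,2]>.067)&(P[...,2]<.08)]
    print(n,len(q),q.mean(0),cv2.minAreaRect(q[:,:2].astype(np.float32)))
s=cv2.imread("pics/scene2.png")[100:300,120:320];t=cv2.imread("pics/top2.png")[130:250,230:350]
cv2.imwrite("pics/v2.png",np.hstack([cv2.resize(s,(400,400)),cv2.resize(t,(400,400))]))
E
```

```text
t 5.65 [0.5633 0.1072 0.2254] [3.1406e+00 1.9000e-03 1.1050e+00] F [ 0.8  1.7 -0.2] T [-0.02 -0.06 -0.  ] w 0.0531
[0.523 0.3   0.15 ] [0.1543, -0.1226, 0.075, 0.0008, 0.002, -0.271]
scene 66 [0.52439188 0.30033339 0.07174414] ((0.5230247378349304, 0.30137190222740173), (0.04129427298903465, 0.019809339195489883), 79.64781188964844)
top 2 [0.52550736 0.27888278 0.06986173] ((0.5255073308944702, 0.278882771730423), (0.0029169064946472645, 0.0), 170.34925842285156)
```

View pics/v2.png

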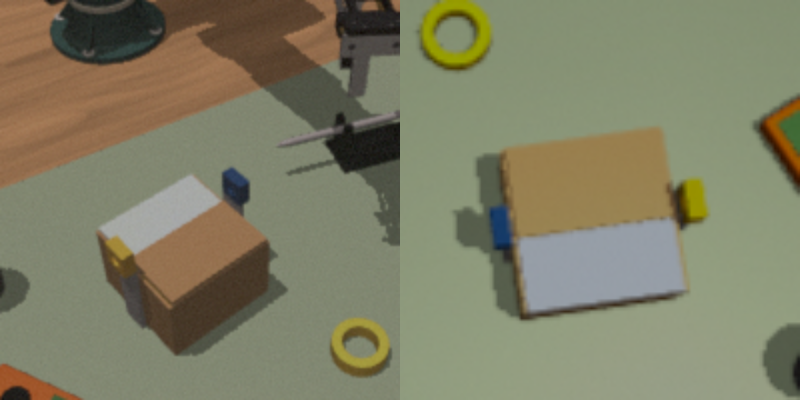

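Both flaps are flat, brown over white (top crop: brown 500–670 × 130–235, white below), and the rod is undisturbed. Moving on to the rod.

Request:
step_arm:
  steps:
    - {"jaw": 0.6, "tx": 0.04, "ty": -0.031, "tz": 0.0, "ax": 0, "ay": 0, "az": -0.1}
    - {"jaw": 0.6, "tx": 0.08, "ty": -0.062, "tz": 0.0, "ax": 0, "ay": 0, "az": -0.2}
    - {"jaw": 0.6, "tx": 0.12, "ty": -0.093, "tz": 0.02, "ax": 0, "ay": 0, "az": -0.271}
    - {"jaw": 0.6, "tx": 0.1545, "ty": -0.1225, "tz": 0.05, "ax": 0, "ay": 0, "az": -0.271}
    - {"jaw": 0.6, "tx": 0.1545, "ty": -0.1225, "tz": 0.075, "ax": 0, "ay": 0, "az": -0.271}
    - {"jaw": 0.6, "tx": 0.1545, "ty": -0.1225, "tz": 0.085, "ax": 0, "ay": 0, "az": -0.271}

```text
time: 6.35
tool_pos: [0.5195, 0.3042, 0.1356]
ee_rot: [-3.135, 0.005, 1.382]
wrist_force: [-1.2, -0.6, -1.3]
width: 0.0564
```

```bash
python3 - <<'E'
from plan import *
show([(np.array([.5234,.3005,.049]),1.376)])
E
```

```text
t 6.35 [0.5195 0.3042 0.1356] [-3.135   0.0045  1.3815] F [-1.2 -0.6 -1.3] T [-0.06 -0.07  0.05] w 0.0564
[0.523 0.3   0.049] [-0.0025, 0.0051, 0.0866, -0.0066, 0.0045, 0.0055]
```

Request:
step_arm:
  steps:
    - {"jaw": 0.6, "tx": -0.002, "ty": 0.005, "tz": 0.02, "ax": -0.0066, "ay": 0.0045, "az": 0.0055}
    - {"jaw": 0.6, "tx": -0.0025, "ty": 0.005, "tz": 0.045, "ax": -0.0066, "ay": 0.0045, "az": 0.0055}
    - {"jaw": 0.6, "tx": -0.0025, "ty": 0.005, "tz": 0.07, "ax": -0.0066, "ay": 0.0045, "az": 0.0055}
    - {"jaw": 0.6, "tx": -0.0025, "ty": 0.005, "tz": 0.0865, "ax": -0.0066, "ay": 0.0045, "az": 0.0055}
    - {"jaw": 0.6, "tx": -0.0025, "ty": 0.005, "tz": 0.0865, "ax": -0.0066, "ay": 0.0045, "az": 0.0055}
    - {"jaw": 0.6, "tx": -0.0025, "ty": 0.005, "tz": 0.0865, "ax": -0.0066, "ay": 0.0045, "az": 0.0055}

```text
time: 6.95
tool_pos: [0.5245, 0.2994, 0.0499]
ee_rot: [3.141, -0.0, 1.374]
wrist_force: [-0.1, 0.4, 0.0]
width: 0.0564
```

```bash
python3 - <<'E'
from plan import *
show([(np.array([.5234,.3005,.049]),1.376)])
E
```

```text
t 6.95 [0.5245 0.2994 0.0499] [ 3.1407e+00 -1.0000e-04  1.3740e+00] F [-0.1  0.4  0. ] T [-0.04 -0.02 -0.03] w 0.0564
[0.523 0.3   0.049] [0.0009, -0.0012, 0.0008, 0.0009, -0.0001, -0.002]
```

Within ~1 mm; correct and close.

Request:
step_arm:
  steps:
    - {"jaw": 0.6, "tx": 0.001, "ty": -0.001, "tz": 0.001, "ax": 0.001, "ay": 0, "az": -0.002}
    - {"jaw": 0.1, "tx": 0.001, "ty": -0.001, "tz": 0.001, "ax": 0.001, "ay": 0, "az": -0.002}
    - {"jaw": 0, "tx": 0.001, "ty": -0.001, "tz": 0.001, "ax": 0.001, "ay": 0, "az": -0.002}
    - {"jaw": 0, "tx": 0.001, "ty": -0.001, "tz": 0.001, "ax": 0.001, "ay": 0, "az": -0.002}
    - {"jaw": 0, "tx": 0.001, "ty": -0.001, "tz": 0.001, "ax": 0.001, "ay": 0, "az": -0.002}
    - {"jaw": 0, "tx": 0.001, "ty": -0.001, "tz": 0.001, "ax": 0.001, "ay": 0, "az": -0.002}
    - {"jaw": 0, "tx": 0.001, "ty": -0.001, "tz": 0.001, "ax": 0.001, "ay": 0, "az": -0.002}
    - {"jaw": 0, "tx": 0.001, "ty": -0.001, "tz": 0.001, "ax": 0.001, "ay": 0, "az": -0.002}

```text
time: 7.75
tool_pos: [0.5228, 0.3008, 0.0489]
ee_rot: [-3.14, 0.0, 1.376]
wrist_force: [-3.2, 0.3, 2.8]
width: 0.0179
```

Request:
step_arm:
  steps:
    - {"jaw": 0, "tx": 0, "ty": 0, "tz": -0.01, "ax": 0, "ay": 0, "az": 0}
    - {"jaw": 0, "tx": 0, "ty": 0, "tz": -0.025, "ax": 0, "ay": 0, "az": 0}
    - {"jaw": 0, "tx": 0, "ty": 0, "tz": -0.045, "ax": 0, "ay": 0, "az": 0}
    - {"jaw": 0, "tx": 0, "ty": 0, "tz": -0.06, "ax": 0, "ay": 0, "az": 0}
    - {"jaw": 0, "tx": 0, "ty": 0, "tz": -0.07, "ax": 0, "ay": 0, "az": 0}
    - {"jaw": 0, "tx": 0, "ty": 0, "tz": -0.07, "ax": 0, "ay": 0, "az": 0}
    - {"jaw": 0, "tx": 0, "ty": 0, "tz": -0.07, "ax": 0, "ay": 0, "az": 0}

```text
time: 8.45
tool_pos: [0.5229, 0.3007, 0.1188]
ee_rot: [-3.14, 0.0, 1.376]
wrist_force: [0.6, 0.1, -1.0]
width: 0.0176
```

```bash
cat > rodm.py <<'E'
from fit import *
from plan import C,YAW
def rod(tag):
    o=get_obs(); g=o["tool_pos"]; Rt=R.from_euler('xyz',o["ee_rot"]); ax=Rt.apply([1,0,0]); gp=Rt.apply([0,0,-.011])+g
    for n in("scene","top"):
        im,d=look(n,tag);P,c=colours(im,d,n)
        # long shaft region: near the nominal axis, away from the handle
        w=P-gp; a=w@(-ax); e=np.linalg.norm(w+a[...,None]*ax,axis=-1)
        m=(d>0)&(a>.03)&(a<.27)&(e<.02); s=P[m]; t=a[m]
        s0=s[:,:]; 
        k=np.polyfit(t,w[m]@Rt.apply([0,1,0]),1); kz=np.polyfit(t,s[:,2],1)
        # red handle
        q=P[c["red"]&(np.linalg.norm(w,axis=-1)<.06)]
        print(n,"N",m.sum(),"tip a",t.max().round(4),"lateral(tooly) slope,off@0,@tip",k.round(4),np.polyval(k,.24).round(4),"z(surface) slope,off,@tip",kz.round(4),np.polyval(kz,.24).round(4),"res",np.std(w[m]@Rt.apply([0,1,0])-np.polyval(k,t)).round(4),"red",len(q),(((q-gp)@(-ax)).min(),((q-gp)@(-ax)).max()) if len(q) else 0)
E
python3 - <<'E'
from rodm import *
from plan import *
show([cw(-.0,.38,.119+.005,np.pi/2)])
rod("3")
s=cv2.imread("pics/scene3.png")[80:280,200:400];t=cv2.imread("pics/top3.png")[130:250,100:220]
cv2.imwrite("pics/v3.png",np.hstack([cv2.resize(s,(400,400)),cv2.resize(t,(400,400))]))
E
```

```text
t 8.45 [0.5229 0.3007 0.1188] [-3.1397e+00  3.0000e-04  1.3762e+00] F [ 0.6  0.1 -1. ] T [-0.01 -0.07 -0.01] w 0.0176
[0.526 0.225 0.124] [-0.0735, 0.0176, -0.0052, -0.0019, -0.0001, -0.3546]
scene N 296 tip a 0.2435 lateral(tooly) slope,off@0,@tip [-0.0033  0.0038] 0.003 z(surface) slope,off,@tip [-0.0038  0.1342] 0.1333 res 0.0029 red 43 (np.float64(-0.0002199930028217379), np.float64(0.020772595830601953))
top N 299 tip a 0.247 lateral(tooly) slope,off@0,@tip [-0.0007  0.0008] 0.0006 z(surface) slope,off,@tip [-0.0011  0.1331] 0.1328 res 0.0033 red 59 (np.float64(-0.012641629941111739), np.float64(0.02199116827443075))
```

View pics/v3.png

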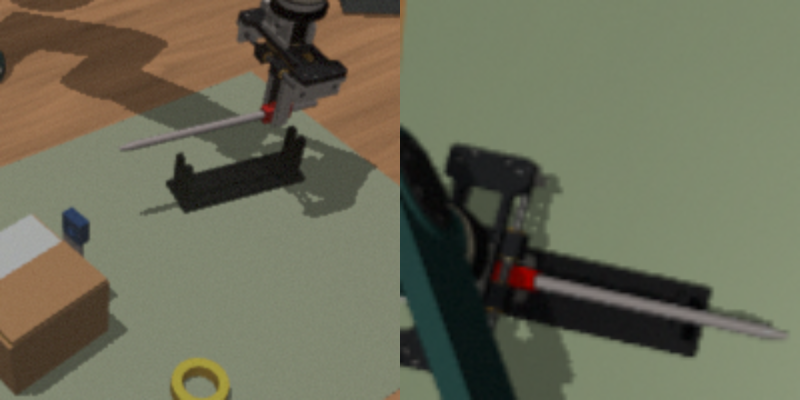

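The rod is held level and in line with the tool (scene crop: tip at 122,148; handle 270,113), clear of the stand. Refining the bushing line now the meter is hidden.

```bash
python3 - <<'E'
from fit import *
for tag in("2","3"):
  for n in("scene","top"):
    im=cv2.imread(f"pics/{n}{tag}.png")[...,::-1].copy();d=np.load(f"{n}{tag}.npy");P,c=colours(im,d,n)
    roi=(P[...,0]>.53)&(P[...,0]<.65)&(P[...,1]>-.27)&(P[...,1]<-.03)&(P[...,2]>.141)&(P[...,2]<.153)
    r={}
    for k in("blue","yel"):
        q=P[c[k]&roi]; r[k]=np.r_[q.mean(0),cv2.minAreaRect(q[:,:2].astype(np.float32))[0]]
        print(n,tag,k,len(q),r[k].round(4))
    for s in(slice(0,2),slice(3,5)):
        v=r["blue"][s]-r["yel"][s];print("  len",np.hypot(*v).round(4),"yaw",np.arctan2(-v[0],v[1]).round(4),"mid",((r["blue"]+r["yel"])/2)[s].round(4))
E
```

```text
scene 2 blue 46 [ 0.5737 -0.0665  0.1481  0.5735 -0.0667]
scene 2 yel 81 [ 0.6007 -0.2348  0.1478  0.6009 -0.2346]
  len 0.1704 yaw 0.1596 mid [ 0.5872 -0.1507]
  len 0.1701 yaw 0.1616 mid [ 0.5872 -0.1507]
top 2 blue 53 [ 0.5718 -0.0659  0.1464  0.5716 -0.066 ]
top 2 yel 62 [ 0.5991 -0.234   0.1463  0.5992 -0.2345]
  len 0.1703 yaw 0.1613 mid [ 0.5854 -0.1499]
  len 0.1707 yaw 0.1622 mid [ 0.5854 -0.1502]
scene 3 blue 46 [ 0.5739 -0.0666  0.1482  0.5745 -0.0663]
scene 3 yel 79 [ 0.6009 -0.2343  0.1477  0.6004 -0.2346]
  len 0.1699 yaw 0.16 mid [ 0.5874 -0.1505]
  len 0.1703 yaw 0.1526 mid [ 0.5874 -0.1504]
top 3 blue 52 [ 0.5721 -0.0658  0.1468  0.572  -0.0661]
top 3 yel 62 [ 0.5988 -0.234   0.1462  0.5993 -0.2343]
  len 0.1703 yaw 0.1578 mid [ 0.5855 -0.1499]
  len 0.1704 yaw 0.1612 mid [ 0.5856 -0.1502]
```

```bash
sed -i 's/^C=.*/C=np.array([.5861,-.1502]);YAW=.160/' plan.py; python3 - <<'E'
from plan import *
show([cw(0,.385,.119,np.pi/2)])
E
```

```text
t 8.55 [0.5223 0.3005 0.1176] [-3.1380e+00  1.6000e-03  1.3762e+00] F [ 0.   0.4 -2. ] T [-0.03 -0.05 -0.04] w 0.0176
[0.525 0.23  0.119] [-0.0688, 0.016, -0.0013, -0.0039, 0.0009, -0.3546]
```

Request:
step_arm:
  steps:
    - {"jaw": 0, "tx": -0.012, "ty": 0.003, "tz": -0.0013, "ax": -0.0039, "ay": 0.0009, "az": -0.06}
    - {"jaw": 0, "tx": -0.024, "ty": 0.006, "tz": -0.0013, "ax": -0.0039, "ay": 0.0009, "az": -0.12}
    - {"jaw": 0, "tx": -0.036, "ty": 0.008, "tz": -0.0013, "ax": -0.0039, "ay": 0.0009, "az": -0.18}
    - {"jaw": 0, "tx": -0.048, "ty": 0.011, "tz": -0.0013, "ax": -0.0039, "ay": 0.0009, "az": -0.24}
    - {"jaw": 0, "tx": -0.06, "ty": 0.014, "tz": -0.0013, "ax": -0.0039, "ay": 0.0009, "az": -0.3}
    - {"jaw": 0, "tx": -0.0688, "ty": 0.016, "tz": -0.0013, "ax": -0.0039, "ay": 0.0009, "az": -0.3546}
    - {"jaw": 0, "tx": -0.0688, "ty": 0.016, "tz": -0.0013, "ax": -0.0039, "ay": 0.0009, "az": -0.3546}
    - {"jaw": 0, "tx": -0.0688, "ty": 0.016, "tz": -0.0013, "ax": -0.0039, "ay": 0.0009, "az": -0.3546}

```text
time: 9.35
tool_pos: [0.5243, 0.2299, 0.1182]
ee_rot: [-3.14, -0.0, 1.729]
wrist_force: [-0.2, -0.1, -1.3]
width: 0.0181
```

```bash
cat > chk.py <<'E'
from rodm import *
from plan import *
def chk(tag,K=2):
    # everything in the carton frame, mm, both cameras: shaft line x and z versus y and bushing tops
    c,s=np.cos(YAW),np.sin(YAW); W=np.array([[c,s,0],[-s,c,0],[0,0,1]])
    for n in("scene","top"):
        im,d=look(n,tag);P,col=colours(im,d,n)
        Q=(P-np.r_[C,0])@W.T*1000
        m=(d>0)&(abs(Q[...,0])<14)&(Q[...,1]>97)&(Q[...,1]<355)&(abs(Q[...,2]-131)<14)&~col["red"]&~col["blue"]
        q=Q[m]; b=np.arange(100,355,20)
        # per-y-bin mean of x, top z
        for lo in b:
            z=q[(q[:,1]>=lo)&(q[:,1]<lo+20)]
            if len(z)>5: print(n,lo,len(z),"x",z[:,0].mean().round(1),"z90",np.percentile(z[:,2],85).round(1),end=" | ")
        mm=m&(Q[...,1]<330); qq=Q[mm]; k=np.polyfit(qq[:,1],qq[:,0],1); kz=np.polyfit(qq[:,1],qq[:,2],1)
        print("\n",n,"tip y",q[:,1].min().round(1) if len(q) else None,"x at y=85,-85:",np.polyval(k,[85,-85]).round(1),"z:",np.polyval(kz,[85,-85]).round(1))
        for kk in("blue","yel"):
            t=Q[col[kk]&(abs(Q[...,0])<30)&(abs(Q[...,1])<110)&(Q[...,2]>141)&(Q[...,2]<153)]; print(kk,len(t),t.mean(0).round(1) if len(t) else 0)
E
python3 - <<'E'
from chk import *
chk("4")
show([cw(0,.385,.119,np.pi/2),cw(0,.34,.119,np.pi/2)])
E
```

```text
scene 140 27 x 0.7 z90 134.2 | scene 160 31 x 2.3 z90 136.4 | scene 180 29 x 2.0 z90 135.4 | scene 200 28 x 1.8 z90 136.0 | scene 220 30 x 2.4 z90 135.9 | scene 240 28 x 2.0 z90 136.8 | scene 260 29 x 2.7 z90 136.2 | scene 280 24 x 1.9 z90 136.4 | scene 300 25 x 2.2 z90 136.7 | scene 320 25 x 2.4 z90 135.9 | scene 340 20 x 2.9 z90 135.0 | 
 scene tip y 140.5 x at y=85,-85: [1.2 0.2] z: [133.1 132.6]
blue 40 [  0.9  84.5 147.9]
yel 81 [  0.8 -85.7 147.7]
top 140 21 x -0.5 z90 134.5 | top 160 29 x -0.7 z90 135.4 | top 180 29 x -0.8 z90 136.1 | top 200 28 x -0.2 z90 134.7 | top 220 27 x -0.5 z90 134.9 | top 240 28 x -0.7 z90 136.2 | top 260 29 x -0.2 z90 135.0 | top 280 29 x -0.4 z90 135.5 | top 300 28 x -0.2 z90 136.0 | top 320 28 x -0.3 z90 134.9 | top 340 22 x -1.1 z90 135.0 | 
 top tip y 140.1 x at y=85,-85: [-0.6 -0.7] z: [132.7 132.2]
blue 52 [ -0.7  85.6 146.3]
yel 61 [ -0.3 -84.9 146.1]
t 9.45 [0.5245 0.2303 0.1185] [-3.1408e+00 -1.0000e-04  1.7305e+00] F [-0.9  0.  -2.3] T [ 0.04 -0.06  0.04] w 0.018
[0.525 0.23  0.119] [-0.0004, 0.0002, -0.0005, -0.0008, -0.0001, -0.0003]
[0.532 0.185 0.119] [-0.0454, 0.0003, -0.0005, -0.0008, -0.0001, -0.0003]
```

Aligned within ~0.5 mm in both cameras. Feeding in slowly, watching force.

Request:
step_arm:
  steps:
    - {"jaw": 0, "tx": -0.01, "ty": 0.0003, "tz": -0.001, "ax": -0.0008, "ay": 0, "az": 0}
    - {"jaw": 0, "tx": -0.02, "ty": 0.0003, "tz": -0.001, "ax": -0.0008, "ay": 0, "az": 0}
    - {"jaw": 0, "tx": -0.03, "ty": 0.0003, "tz": -0.001, "ax": -0.0008, "ay": 0, "az": 0}
    - {"jaw": 0, "tx": -0.04, "ty": 0.0003, "tz": -0.001, "ax": -0.0008, "ay": 0, "az": 0}
    - {"jaw": 0, "tx": -0.05, "ty": 0.0003, "tz": -0.001, "ax": -0.0008, "ay": 0, "az": 0}
    - {"jaw": 0, "tx": -0.06, "ty": 0.0003, "tz": -0.001, "ax": -0.0008, "ay": 0, "az": 0}
    - {"jaw": 0, "tx": -0.07, "ty": 0.0003, "tz": -0.001, "ax": -0.0008, "ay": 0, "az": 0}
    - {"jaw": 0, "tx": -0.08, "ty": 0.0003, "tz": -0.001, "ax": -0.0008, "ay": 0, "az": 0}

```text
time: 10.25
tool_pos: [0.5376, 0.1504, 0.1195]
ee_rot: [3.142, -0.0, 1.73]
wrist_force: [0.8, 0.2, -1.8]
width: 0.0178
```

```bash
python3 - <<'E'
from chk import *
chk("5")
show([cw(0,.305,.1195,np.pi/2),cw(0,.19,.1195,np.pi/2)])
E
```

```text
scene 100 32 x 2.3 z90 137.2 | scene 120 34 x 2.9 z90 137.8 | scene 140 30 x 2.8 z90 136.7 | scene 160 32 x 2.6 z90 137.1 | scene 180 29 x 2.9 z90 137.2 | scene 200 27 x 3.0 z90 137.8 | scene 220 28 x 2.8 z90 138.0 | scene 240 29 x 2.9 z90 137.3 | scene 260 26 x 2.6 z90 136.4 | scene 280 29 x 2.8 z90 141.6 | scene 340 17 x 3.2 z90 138.2 | 
 scene tip y 100.7 x at y=85,-85: [2.8 2.8] z: [135.1 135.1]
blue 47 [  1.   84.1 148.2]
yel 82 [  0.8 -85.8 147.6]
top 100 28 x -0.4 z90 136.7 | top 120 27 x -0.3 z90 136.9 | top 140 28 x -0.5 z90 136.5 | top 160 29 x -0.5 z90 136.3 | top 180 29 x -0.2 z90 137.2 | top 200 28 x 0.0 z90 136.2 | top 220 28 x -0.1 z90 137.9 | top 240 27 x 0.0 z90 135.6 | top 260 28 x -0.0 z90 136.4 | 
 top tip y 98.5 x at y=85,-85: [-0.8 -1.7] z: [134.8 135.3]
blue 55 [ -0.   85.4 146.4]
yel 64 [ -0.5 -84.5 146.1]
t 10.35 [0.5378 0.1499 0.1195] [3.1415e+00 3.0000e-04 1.7287e+00] F [-0.2  0.  -1.4] T [ 0.02 -0.07 -0.02] w 0.0179
[0.538 0.151 0.12 ] [0.001, -0.0001, 0.0, 0.0001, 0.0003, -0.0021]
[0.556 0.037 0.12 ] [-0.114, 0.0001, 0.0, 0.0001, 0.0003, -0.0021]
```

Request:
step_arm:
  steps:
    - {"jaw": 0, "tx": -0.013, "ty": 0, "tz": 0.0005, "ax": 0, "ay": 0, "az": -0.004}
    - {"jaw": 0, "tx": -0.026, "ty": 0, "tz": 0.0005, "ax": 0, "ay": 0, "az": -0.004}
    - {"jaw": 0, "tx": -0.039, "ty": 0, "tz": 0.0005, "ax": 0, "ay": 0, "az": -0.004}
    - {"jaw": 0, "tx": -0.052, "ty": 0, "tz": 0.0005, "ax": 0, "ay": 0, "az": -0.004}
    - {"jaw": 0, "tx": -0.065, "ty": 0, "tz": 0.0005, "ax": 0, "ay": 0, "az": -0.004}
    - {"jaw": 0, "tx": -0.078, "ty": 0, "tz": 0.0005, "ax": 0, "ay": 0, "az": -0.004}
    - {"jaw": 0, "tx": -0.091, "ty": 0, "tz": 0.0005, "ax": 0, "ay": 0, "az": -0.004}
    - {"jaw": 0, "tx": -0.104, "ty": 0, "tz": 0.0005, "ax": 0, "ay": 0, "az": -0.004}

```text
time: 11.15
tool_pos: [0.5543, 0.0461, 0.119]
ee_rot: [3.141, 0.0, 1.733]
wrist_force: [0.5, 0.6, -1.9]
width: 0.018
```

```bash
sed -i 's/Q\[...,1\]>97)/(abs(Q[...,1]-85)>14)\&(Q[...,1]>-70))/; s/np.arange(100,355,20)/np.arange(-60,355,20)/' chk.py; sed -i 's/((abs(Q/(abs(Q/;s/>-70))/>-70)/' chk.py; python3 - <<'E'
from chk import *
chk("6")
show([cw(0,.2,.119,np.pi/2),cw(0,.125,.119,np.pi/2)])
s=cv2.imread("pics/scene6.png")[130:280,140:290];t=cv2.imread("pics/top6.png")[140:250,230:340]
cv2.imwrite("pics/v6.png",np.hstack([cv2.resize(s,(400,400)),cv2.resize(t,(400,400))]))
E
```

```text
scene -60 7 x 1.4 z90 133.9 | scene -40 39 x 2.7 z90 136.7 | scene -20 41 x 3.3 z90 137.0 | scene 0 39 x 2.7 z90 137.0 | scene 20 38 x 2.8 z90 137.1 | scene 40 39 x 3.1 z90 137.2 | scene 60 18 x 2.7 z90 136.4 | scene 100 31 x 2.6 z90 137.0 | scene 120 32 x 3.4 z90 137.7 | scene 140 34 x 2.6 z90 136.9 | scene 160 34 x 2.9 z90 137.3 | scene 180 25 x 4.3 z90 142.1 | scene 220 17 x 3.8 z90 138.2 | 
 scene tip y -45.9 x at y=85,-85: [3.  2.6] z: [134.5 134.7]
blue 50 [  0.2  84.2 147.8]
yel 79 [  0.8 -85.5 147.5]
top -60 8 x 0.1 z90 134.1 | top -40 25 x -0.4 z90 135.7 | top -20 28 x -0.7 z90 136.6 | top 0 28 x -0.4 z90 137.2 | top 20 26 x -0.2 z90 136.5 | top 40 28 x -0.6 z90 136.3 | top 60 16 x 0.0 z90 136.0 | top 100 28 x -0.0 z90 137.6 | top 120 27 x -0.2 z90 136.4 | top 140 22 x -0.5 z90 135.8 | top 240 13 x 0.4 z90 134.6 | top 260 7 x -0.4 z90 135.4 | 
 top tip y -48.7 x at y=85,-85: [-0.3 -0.5] z: [134.  134.4]
blue 54 [ -0.4  85.2 146.2]
yel 59 [ -0.4 -84.8 146.1]
t 11.25 [0.5544 0.0454 0.119 ] [3.1416e+00 8.0000e-04 1.7306e+00] F [-0.5  0.6 -1.3] T [-0.01 -0.05  0.  ] w 0.0177
[0.554 0.047 0.119] [0.0018, 0.0001, -0.0, 0.0, 0.0008, -0.0002]
[ 0.566 -0.027  0.119] [-0.0732, 0.0001, 0.0, 0.0, 0.0008, -0.0002]
```

View pics/v6.png

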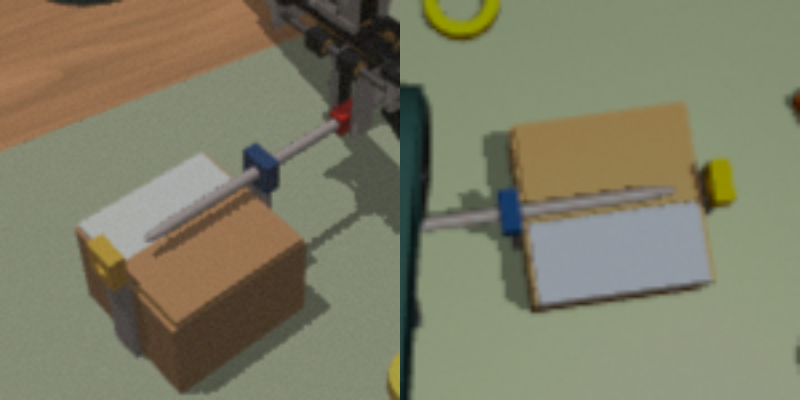

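The rod passes through the blue block (scene crop 260,170) and points at the yellow bore (105,258). Forces are nil, so I'll continue.

Request:
step_arm:
  steps:
    - {"jaw": 0, "tx": -0.01, "ty": 0, "tz": 0.0002, "ax": 0, "ay": 0, "az": 0}
    - {"jaw": 0, "tx": -0.02, "ty": 0, "tz": 0.0002, "ax": 0, "ay": 0, "az": 0}
    - {"jaw": 0, "tx": -0.03, "ty": 0, "tz": 0.0002, "ax": 0, "ay": 0, "az": 0}
    - {"jaw": 0, "tx": -0.04, "ty": 0, "tz": 0.0002, "ax": 0, "ay": 0, "az": 0}
    - {"jaw": 0, "tx": -0.05, "ty": 0, "tz": 0.0002, "ax": 0, "ay": 0, "az": 0}
    - {"jaw": 0, "tx": -0.06, "ty": 0, "tz": 0.0002, "ax": 0, "ay": 0, "az": 0}
    - {"jaw": 0, "tx": -0.068, "ty": 0, "tz": 0.0002, "ax": 0, "ay": 0, "az": 0}
    - {"jaw": 0, "tx": -0.073, "ty": 0, "tz": 0.0002, "ax": 0, "ay": 0, "az": 0}

```text
time: 12.05
tool_pos: [0.5661, -0.0276, 0.1188]
ee_rot: [-3.142, 0.001, 1.73]
wrist_force: [0.0, 0.3, -0.8]
width: 0.0176
```

```bash
python3 - <<'E'
from chk import *
chk("7")
for _ in range(3): snapshot("top"); show([])
show([cw(0,.125,.119,np.pi/2)])
s=cv2.imread("pics/scene7.png")[130:280,140:290];t=cv2.imread("pics/top7.png")[140:250,230:340]
cv2.imwrite("pics/v7.png",np.hstack([cv2.resize(s,(400,400)),cv2.resize(t,(400,400))]))
E
```

```text
scene -60 41 x 2.5 z90 137.1 | scene -40 43 x 2.4 z90 136.6 | scene -20 41 x 2.7 z90 137.1 | scene 0 38 x 2.4 z90 137.4 | scene 20 39 x 2.8 z90 137.0 | scene 40 37 x 2.2 z90 137.0 | scene 60 20 x 2.8 z90 136.4 | scene 100 35 x 5.2 z90 141.2 | scene 140 12 x 6.4 z90 136.6 | 
 scene tip y -69.2 x at y=85,-85: [3.5 1.8] z: [134.  134.9]
blue 54 [  0.6  84.1 147.4]
yel 82 [  1.3 -85.6 147.4]
top -60 28 x -0.7 z90 135.8 | top -40 28 x -0.7 z90 136.0 | top -20 28 x -0.5 z90 136.6 | top 0 29 x -0.6 z90 136.6 | top 20 26 x -0.6 z90 136.1 | top 40 20 x -1.1 z90 136.5 | top 160 24 x -0.5 z90 136.1 | top 180 15 x 0.4 z90 135.5 | 
 top tip y -70.0 x at y=85,-85: [-0.4 -0.8] z: [133.7 134.1]
blue 0 0
yel 62 [ -0.3 -84.5 146.3]
t 12.2 [ 0.5661 -0.0269  0.1188] [-3.1416e+00  5.0000e-04  1.7301e+00] F [-0.2  0.3 -0.5] T [ 0.01 -0.03  0.02] w 0.0179
t 12.25 [ 0.566  -0.0266  0.1188] [-3.1416e+00  4.0000e-04  1.7304e+00] F [-0.9  0.8 -2.3] T [-0.07 -0.09  0.02] w 0.018
t 12.3 [ 0.566  -0.0264  0.1189] [3.1416e+00 5.0000e-04 1.7308e+00] F [ 0.6  0.  -0.4] T [ 0.01 -0.05 -0.02] w 0.0178
t 12.3 [ 0.566  -0.0264  0.1189] [3.1416e+00 5.0000e-04 1.7308e+00] F [ 0.6  0.  -0.4] T [ 0.01 -0.05 -0.02] w 0.0178
[ 0.566 -0.027  0.119] [-0.0004, 0.0001, -0.0001, 0.0, 0.0005, 0.0]
```

View pics/v7.png

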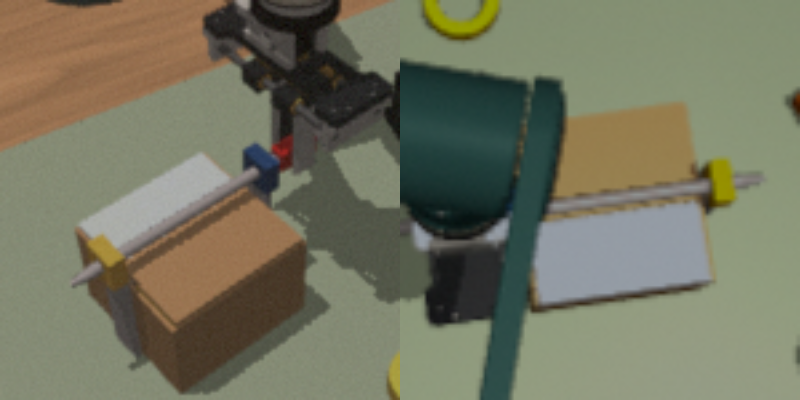

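The rod spans both bushings, with its tip well beyond the yellow one (scene crop 75,282; top crop 765,178). Forces are near zero and both flaps are flat, so I'm handing in.

```bash
python3 -c "
from bench import *
print(close_job())"
```

```text
the job is handed in; nothing more can be done
None
```

I handed the job in at about 12.3 s of the 64 s allowed, with the gripper still holding the rod by its red handle. No verdict was reported.

**What I did:** I folded the white near flap flat, then the brown far flap flat over it. I then lifted the rod from its stand and threaded it tip first through the blue bushing and on through the yellow one.

**Last checks:**
- **Rod:** the picture shows it spanning both bushings, with its tip about 28 mm beyond the yellow bushing's outer face, by arm position. The handle is about 10 mm short of the blue bushing.
- **Fit:** the wrist force stayed around 2 N or less throughout threading and at the end, so the rod is not pressed hard against the bushings. The top camera puts the rod within about 0.5 mm of the yellow bushing's centre sideways. The arm hid the blue one in that last view.
- **Flaps:** both are flat in the last pictures, brown over white.
- **Bystanders:** my path stayed clear of the pen cup, tape roll and multimeter. I did not measure their positions again at the end.

**Disagreements and higher readings:**
- **Flap force:** pressing the flaps down with the closed fingertips briefly gave wrist forces of about 50 N on the near flap and 37 N on the far flap. The wrist limit is 120 N. The 40 N limit is for the arm or gripper body, and only the fingertips were pressing.
- **Cameras:** the two differed by 1–2 mm in position, so I averaged them.
- **Rod height:** it may sit up to about 1 mm above the bore's centre, within the 2.5 mm clearance all round.

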